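Sweep the loose vial caps into the catch tray

TASK

Sweep the three loose screw caps off the raised platform into the catch tray along its near edge, pushing them gently with the closed fingers. Do not pinch or lift the caps, and leave the two capped vials on the platform and the bottle on the bench standing where they are.

Things in the scene. Friction and masses are not known exactly. Their poses are not given: they have to be found in the camera images.
- platform: Fixed raised platform: dark level top, 220 mm (x) by 340 mm (y), 30 mm above the bench, no rims; a catch tray is joined to its near (-x) edge. Origin: on the bench plane under the centre of the top, which spans x -110 to +110, y -170 to +170 mm in its axes. Its x points away from the tray: caps swept along -x drop off the edge at x = -110. Yaw within 0.25 rad of the world.
- tray_in (a point): Centre of the catch tray's inner floor, 4 mm above the bench; axes as the platform. Aluminium tray, inside 105 mm (x) by 330 mm (y), open on the side of the platform's edge, from which its floor is a 26 mm drop; the other three walls are 5 mm thick and 22 mm high from the bench, 8 mm lower than the platform top.
- cap1: Loose white plastic screw cap lying flat on the platform, a ribbed disc 30 mm in diameter and 12 mm high, 10 to 18 g, slides freely. Origin: centre of its underside, z up along its axis; its yaw means nothing. Caps and vials stand in a row in any order, about 62 mm apart along the platform's y (52 at least), none between another and the tray.
- cap2: Loose white plastic screw cap lying flat on the platform, a ribbed disc 30 mm in diameter and 12 mm high, 10 to 18 g, slides freely. Origin: centre of its underside, z up along its axis; its yaw means nothing. Caps and vials stand in a row in any order, about 62 mm apart along the platform's y (52 at least), none between another and the tray.
- cap3: Loose white plastic screw cap lying flat on the platform, a ribbed disc 30 mm in diameter and 12 mm high, 10 to 18 g, slides freely. Origin: centre of its underside, z up along its axis; its yaw means nothing. Caps and vials stand in a row in any order, about 62 mm apart along the platform's y (52 at least), none between another and the tray.
- vial1: Bystander: closed amber glass sample vial with a white cap, standing on the platform, 27 mm in diameter, 55 mm tall, about 45 g. Origin: centre of its underside, z up.
- vial2: Bystander: closed amber glass sample vial with a white cap, standing on the platform, 27 mm in diameter, 55 mm tall, about 45 g. Origin: centre of its underside, z up.
- wash_bottle: Bystander: translucent plastic bottle, 60 mm in diameter, 140 mm tall, standing on the bench to the left (+y) of the platform. Origin: centre of its underside, z up.
Things that resemble listed ones, but are neither listed nor needed, are in the scene too. Leave any orange look-alike of the cap2 alone.

How it is judged:
At the end, for the whole second after the job is handed in: All three caps lie at rest in the catch tray (centre of the underside within the inside walls and less than 22 mm above the tray's floor, in any attitude); both vials and the bottle stand upright (within 0.15 rad) within 15 mm of where they started (x of cap1 in the frame of tray_in between -0.054 and 0.054 m and y of cap1 in the frame of tray_in between -0.166 and 0.166 m and z of each of cap1, cap2, cap3 in the frame of tray_in below 0.022 m and linear speed of each of cap1, cap2, cap3 below 0.02 m/s and x of cap2 in the frame of tray_in between -0.054 and 0.054 m and y of cap2 in the frame of tray_in between -0.166 and 0.166 m and x of cap3 in the frame of tray_in between -0.054 and 0.054 m and y of cap3 in the frame of tray_in between -0.166 and 0.166 m and distance of each of vial1, vial2, wash_bottle from where it was at the start of the episode below 0.015 m and angle between each of vial1, vial2, wash_bottle's own z axis and vertical below 0.15 rad); the robot touches nothing.
It fails at once if a vial or the bottle is knocked, tipped or shifted by more than 15 mm (distance of any of vial1, vial2, wash_bottle from where it was at the start of the episode above 0.015 m or angle between any of vial1, vial2, wash_bottle's own z axis and vertical above 0.35 rad).
It fails at once if a cap is lifted more than 15 mm off the platform (z of any of cap1, cap2, cap3 in the frame of platform above 0.045 m).
It fails at once if a cap is pinched or pressed by the fingers with more than 8 N (contact force between the fingers and cap1 above 8 N or contact force between the fingers and cap2 above 8 N or contact force between the fingers and cap3 above 8 N).
It also fails if it takes over 58 s, if anything falls off the work surface, if the arm or the gripper's body presses on something with over 40 N, if the wrist force passes 120 N, or if a joint passes its speed limit or range.

ROBOT

A 7-joint arm with a two-finger parallel gripper is mounted at the origin on the work surface. World frame = base frame: x ahead of the robot, y to its left, z up, the work surface at z = 0. Lengths are in m, angles in rad, forces in N, time in s.
With the tool pointing down it reaches from about 0.4 to 0.9 m from the base axis. Payload 5.5 kg.
Tool frame: the origin (TCP) lies between the finger pads; the fingertips stand 17 mm ahead of it and the grasp point (between the pads) lies 2 mm behind it; z points along the fingers, y is the line along which they close (so a half turn about z gives the same grasp; the last joint's range is limited). The gripper opens to 92 mm and grips with 3 to 60 N. Pads are 19 mm wide; open, the fingers measure 130 mm over their backs; the gripper's body (75 mm by 190 mm) begins 47 mm behind the grasp point.
Start: joints at [-0.85, 0.501, -0.427, 1.55, 0.221, 1.138, -0.21], TCP at [0.287, 0.583, 0.244] pointing down, gripper open.
Joint ranges: [-2.88, 2.88], [-0.31, 2.03], [-1.54, 1.56], [0.2, 2.42], [-1.41, 4.55], [0.19, 2.02], [-2.57, 2.57]. Speed limits (rad/s): [2.57, 2.57, 3.14, 3.14, 3.14, 3.14, 3.14].

INTERFACE

Orientations are given as a rotation vector (axis times angle).
In Python, from plant import arm gives the robot as it stands.
- The arm moves only by the tool carry_out, never from a script. Its argument "rows" is a list of rows, each a list of 7 numbers: the shift along the tool's x, y, z scaled (see below), then the turn, a rotation vector about the tool's x, y, z scaled (see below), then the closure, from -1 (fully open) to 1 (shut), so that 0 is half open. In form: [[x, y, z, wx, wy, wz, claw], ...]. A call has 1 to 12 rows; each row shifts and turns the commanded pose from where the row before left it, along the tool's axes as they then stand; what a row does not reach is not made up. The controller multiplies each number of a shift by 100 mm and each number of a turn by 45 degrees. A row lasts 1/8 s, in which the tool goes at most 62.5 mm and 10.7 degrees, less where a joint would pass 70% of its speed; a pose out of reach is approached as far as the arm can. A call with a number of a shift or a turn outside -1 to 1 is refused whole. A call with a gripper value outside its range is refused whole. The fingers move at their own pace and stop on an object; the grip force is fixed at half the most. Time passes only in rows, so rows that do not move let the fingers close. It gives the time, the measured TCP pose, the force, the opening and the grip force at its end, in the units of the state.
- arm.sense(): the state, without advancing time (a new reading comes with each control period).
- arm.read_camera(name): name is "side" or "top"; returns a dict with "image" (480x640x3 uint8, blue, green, red), "fx", "fy", "cx", "cy" (pixels), "k1" (the pictures are not rectified: a ray, as slopes to the right and down, at radius r is drawn at 1 + k1 r^2 times it, then the intrinsics apply), "extrinsics" (4x4, takes a point from world to camera coordinates). Camera axes: x right, y up, looking along -z (the intrinsics and any distortion apply to the point x, -y, -z); pixel columns grow to the right and rows downward; lengths in m; the calibration is good to about 2 mm. A picture is of the moment at which its call begins. There is no depth.
- arm.close_job(): hands the job in; it is judged then, once.
The state is a dict: "clock": time; "joint_pos": joint angles; "joint_velocities": joint speeds; "joint_efforts": joint torques, N m; "ee_pos": TCP position; "ee_rot": TCP orientation; "contact_force": force on the tool from outside, world axes, zero at the start; "ft_torque": the same for the moment, N m; "grip_width": finger opening in m; "gripper_force": force on a finger pad.
Only numpy, scipy, OpenCV 4.12 (cv2) and the standard library are available. Lean on these libraries where they do the work, as an engineer would, in place of code of your own. Each camera call takes 0.05 s, during which the arm holds its last target. There are 200 camera calls.

## Working session

There is one attempt and no reset: what is moved stays moved. The work goes in short steps, Python scripts to look and compute and a tool call to move; the robot and the scene stay as the last step left them, time stands still between calls to the robot, and variables do not carry over. Pictures are saved under pics/ and viewed, at most 10 in all, crops included, and the job is handed in when it is done.

Besides the shell and the picture viewer there is one more tool, called after "Request:" as name([rows], argument=value, ...), one row to a line, values as JSON. carry_out: Moves the arm, as the interface text tells. Shifts and turns lie within -1 to 1; 1 stands for 100 mm of shift or 45 degrees of turn. Its arguments: {"type":"object","properties":{"rows":{"type":"array"}},"required":["rows"]}

```bash
mkdir -p pics; python3 - <<'E'
from plant import arm
import cv2,numpy as np
for n in("top","side"):
    c=arm.read_camera(n); cv2.imwrite(f"pics/{n}0.png",c["image"]); print(n,c["fx"],c["fy"],c["cx"],c["cy"],c["k1"]); print(np.round(c["extrinsics"],4))
s=arm.sense(); print(s["clock"],s["ee_pos"],s["ee_rot"],s["grip_width"])
E
```

```text
top 564.1503435961754 564.1503435961754 317.99139077752346 228.15133814432608 -0.0411121224133555
[[-0.0268 -0.9996 -0.0078  0.163 ]
 [ 0.9798 -0.0278  0.198  -0.5347]
 [-0.1982 -0.0023  0.9802 -0.9523]
 [ 0.      0.      0.      1.    ]]
side 449.95052150251473 449.95052150251473 319.9268706971023 241.2680751507973 -0.005317549325469608
[[ 0.9923 -0.1225 -0.0204 -0.4945]
 [ 0.085   0.5498  0.8309 -0.1545]
 [-0.0906 -0.8262  0.556  -0.7191]
 [ 0.      0.      0.      1.    ]]
0.1 [0.28705901 0.58251376 0.24275821] [-7.12686893e-01 -3.05921053e+00  2.72288471e-03] 0.09167062375335305
```

View pics/top0.png

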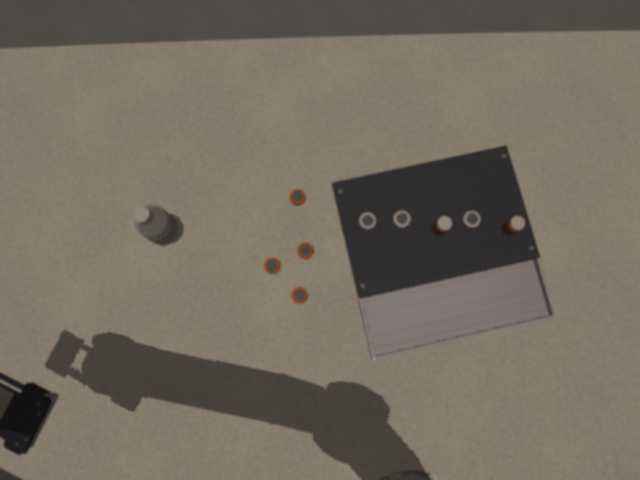

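View pics/side0.png

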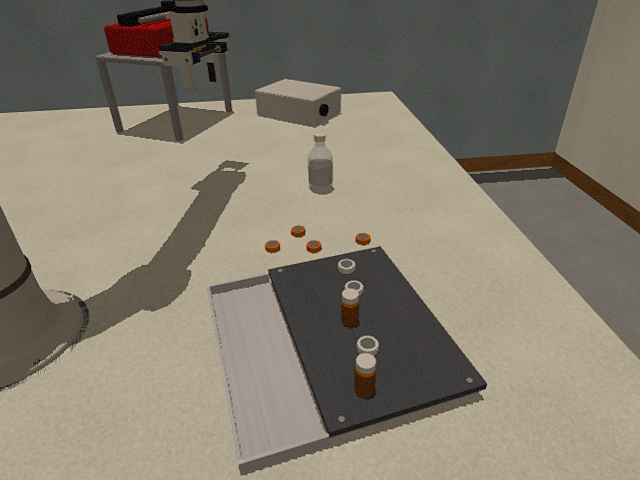

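Top view: white caps are at (368,221), (402,219) and (472,219). The white look-alikes are the vial tops at (445,223) and (517,223), and the bottle is at (155,224). The orange look-alikes at (298,197), (305,251), (272,265) and (300,295) are on the bench. The platform corners are about (333,183), (506,147), (539,258) and (359,297).

```bash
cat > h.py <<'E'
import cv2,numpy as np
def cast(c,uv,z):
    d=np.array([c["k1"],0,0,0,0.])
    uv=np.float64(uv).reshape(-1,1,2); K=np.array([[c["fx"],0,c["cx"]],[0,c["fy"],c["cy"]],[0,0,1]])
    n=cv2.undistortPoints(uv,K,d).reshape(-1,2)
    E=c["extrinsics"];R=E[:3,:3];o=-R.T@E[:3,3]
    r=np.c_[n[:,0],-n[:,1],-np.ones(len(n))]@R
    return o+r*((z-o[2])/r[:,2])[:,None]
def blobs(img,amin=60,poly=None):
    hsv=cv2.cvtColor(img,cv2.COLOR_BGR2HSV)
    m=((hsv[...,2]>125)&(hsv[...,1]<70)).astype(np.uint8)*255
    if poly is not None:
        q=np.zeros_like(m);cv2.fillPoly(q,[np.int32(poly)],255);m&=q
    cs,_=cv2.findContours(m,cv2.RETR_EXTERNAL,cv2.CHAIN_APPROX_NONE)
    return [(cv2.minEnclosingCircle(k),cv2.contourArea(cv2.convexHull(k))) for k in cs if cv2.contourArea(cv2.convexHull(k))>amin]
E
python3 - <<'E'
from plant import arm
from h import *
t=arm.read_camera("top");s=arm.read_camera("side")
# platform quad
g=cv2.cvtColor(t["image"],cv2.COLOR_BGR2GRAY)
m=(g<60).astype(np.uint8)*255; m[:120]=0;m[320:]=0;m[:,:325]=0
m=cv2.morphologyEx(m,cv2.MORPH_CLOSE,np.ones((25,25)))
m=cv2.morphologyEx(m,cv2.MORPH_OPEN,np.ones((25,25)))
k=max(cv2.findContours(m,0,2)[0],key=cv2.contourArea)
q=cv2.approxPolyDP(k,8,True).reshape(-1,2);print("quad",q.tolist())
tq=[[333,183],[506,147],[539,258],[359,297]]
for Q in(tq,):
    P=cast(t,Q,.03);print(np.round(P,4).tolist()); print([round(float(np.linalg.norm(P[i]-P[i-1])),4) for i in range(4)])
sq=[[268,273],[380,248],[486,384],[330,433]]
P2=cast(s,sq,.03);print("side corners",np.round(P2,4).tolist())
for n,c,Q in(("top",t,tq),("side",s,sq)):
    for (ctr,r),a in blobs(c["image"],40,Q): print(n,np.round(ctr,1),round(r,1),a,"z42",np.round(cast(c,ctr,.042),4)[0,:2],"z85",np.round(cast(c,ctr,.085),4)[0,:2])
cv2.imwrite("pics/crop.png",cv2.resize(t["image"][130:370,320:570],None,fx=2.4,fy=2.4,interpolation=2))
E
```

```text
quad [[507, 152], [338, 182], [358, 292], [533, 262]]
[[0.6287, 0.1181, 0.03], [0.6901, -0.2107, 0.03], [0.4773, -0.2511, 0.03], [0.4166, 0.0785, 0.03]]
[0.2158, 0.3345, 0.2166, 0.3351]
side corners [[0.4148, 0.0693, 0.03], [0.6282, 0.1153, 0.03], [0.6925, -0.2122, 0.03], [0.4797, -0.2542, 0.03]]
top [517.5 222.2] 5.9 100.5 z42 [ 0.5421 -0.2138] z85 [ 0.5334 -0.1983]
top [444.4 222.4] 6.2 103.5 z42 [ 0.5456 -0.0807] z85 [ 0.5368 -0.071 ]
side [366.9 351.9] 16.4 592.5 z42 [ 0.5469 -0.1463] z85 [ 0.5371 -0.1845]
side [352.5 290.5] 11.4 282.0 z42 [ 0.5511 -0.0138] z85 [ 0.5409 -0.064 ]
side [346.1 264. ] 8.2 124.5 z42 [0.5531 0.059 ] z85 [0.5427 0.0022]
```

View pics/crop.png

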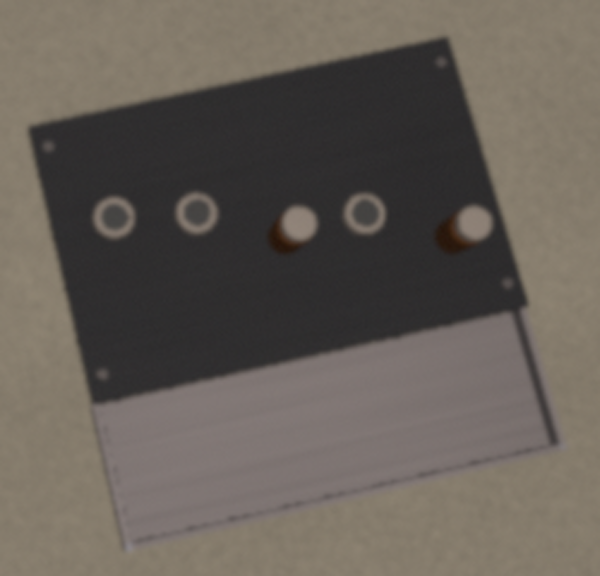

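The crop confirms three flat white rings as the loose caps, at top pixels about (367.5,220.4), (402,219) and (472,219). Amber bodies show beneath the tops at (444.5,223) and (517.5,222.5), so those are vials. The orange ones are excluded.

```bash
python3 - <<'E'
from plant import arm
from h import *
from scipy.spatial.transform import Rotation as Ro
t=arm.read_camera("top");s=arm.read_camera("side")
c=cast(t,[[367.5,220.4],[402.1,218.8],[472.1,218.8]],.042)[:,:2]
v=cast(t,[[444.5,223],[517.5,222.3]],.085)[:,:2]
print("side caps",cast(s,[[346.1,265],[354,288],[367.5,344.5]],.042)[:,:2].round(4).tolist())
yaw=.185;ex=np.array([np.cos(yaw),np.sin(yaw)]);ey=np.array([-ex[1],ex[0]]);C=np.array([.5535,-.067])
for n,P in(("cap",c),("vial",v)):
    for p in P: print(n,p.round(4),"plat",((p-C)@ex).round(4),((p-C)@ey).round(4))
print("bottle top",cast(t,[[142,214]],.14),cast(s,[[320,138]],.14))
S=arm.sense();R=Ro.from_rotvec(S["ee_rot"]).as_matrix()
print(R.round(3),S["ee_pos"])
# waypoint: behind first cap, 70mm
w=np.r_[c[0]+.07*ex,.2];print(w,R.T@(w-S["ee_pos"]))
E
```

```text
side caps [[0.5526, 0.0561], [0.5547, -0.0079], [0.5505, -0.133]]
cap [0.5532 0.0583] plat 0.0228 0.1232
cap [ 0.5544 -0.0045] plat 0.0124 0.0613
cap [ 0.5509 -0.1316] plat -0.0145 -0.063
vial [ 0.5357 -0.0711] plat -0.0183 -0.0007
vial [ 0.5333 -0.1983] plat -0.044 -0.1254
bottle top [[0.55366343 0.437275   0.14      ]] [[0.5527771  0.41621926 0.14      ]]
[[-0.897  0.442 -0.   ]
 [ 0.442  0.897 -0.001]
 [ 0.    -0.001 -1.   ]] [0.28716733 0.58286543 0.243317  ]
[0.6220542  0.07116847 0.2       ] [-0.52656187 -0.31096684  0.0434923 ]
```

Request:
carry_out([
  [-0.44,-0.26,0,0,0,0,1],
  [-0.44,-0.26,0,0,0,0,1],
  [-0.44,-0.26,0,0,0,0,1],
  [-0.44,-0.26,0,0,0,0,1],
  [-0.44,-0.26,0,0,0,0,1],
  [-0.44,-0.26,0,0,0,0,1],
  [-0.44,-0.26,0,0,0,0,1],
  [-0.44,-0.26,0,0,0,0,1],
  [-0.44,-0.26,0,0,0,0,1],
  [-0.44,-0.26,0,0,0,0,1],
  [-0.44,-0.26,0,0,0,0,1],
  [-0.43,-0.25,0,0,0,0,1],
])

```text
clock: 1.8
ee_pos: [0.6233, 0.0697, 0.2438]
ee_rot: [0.713, 3.059, 0.0]
contact_force: [0.2, 0.0, -0.3]
grip_width: 0.0001
gripper_force: 0.0
```

Request:
carry_out([
  [0,0,0,0,0,0.2273,1],
  [0,0,0,0,0,0.2273,1],
  [0,0,0,0,0,0.2273,1],
  [0,0,0,0,0,0.2273,1],
  [0,0,0,0,0,0.2273,1],
  [0,0,0,0,0,0.2273,1],
  [0,0,0,0,0,0.2273,1],
  [0,0,0,0,0,0.2273,1],
  [0,0,0,0,0,0.2273,1],
  [0,0,0,0,0,0.2273,1],
  [0,0,0,0,0,0.2273,1],
  [0,0,0,0,0,0.2273,1],
])

```text
clock: 3.3
ee_pos: [0.6224, 0.0714, 0.2436]
ee_rot: [-3.029, -0.832, 0.0]
contact_force: [0.2, -0.6, -0.5]
grip_width: 0.0006
gripper_force: 0.0
```

Request:
carry_out([
  [0,0,0,0,0,0.2273,1],
  [0,0,0,0,0,0.2273,1],
  [0,0,0,0,0,0,1],
  [0,0,0,0,0,0,1],
])

```text
clock: 3.8
ee_pos: [0.6225, 0.0714, 0.2437]
ee_rot: [-3.128, -0.295, 0.0]
contact_force: [0.7, -0.4, -0.6]
grip_width: 0.0007
gripper_force: 0.0
```

```bash
cat > st.py <<'E'
from plant import arm
import numpy as np
from scipy.spatial.transform import Rotation as Ro
S=arm.sense();R=Ro.from_rotvec(S["ee_rot"]).as_matrix();p=np.array(S["ee_pos"])
ex=np.array([np.cos(.185),np.sin(.185)]);ey=np.array([-ex[1],ex[0]]);C=np.array([.5535,-.067])
print(S["clock"],p.round(4),"plat",((p[:2]-C)@ex).round(4),((p[:2]-C)@ey).round(4),"w",round(S["grip_width"],4),"F",np.round(S["contact_force"],2),"q",np.round(S["joint_pos"],2));print(R.round(3))
for n,w in (("c1",(.073,.1232)),("c2",(.065,.0613)),("c3",(.04,-.063))):
    W=np.r_[C+w[0]*ex+w[1]*ey,.053]; print(n,(R.T@(W-p)).round(4))
E
python3 st.py
```

```text
3.8 [0.6225 0.0714 0.2437] plat 0.0933 0.1234 w 0.0007 F [ 0.69 -0.41 -0.55] q [-0.35  0.43  0.26  1.63 -0.12  1.09 -1.44]
[[ 0.982  0.187 -0.   ]
 [ 0.187 -0.982  0.   ]
 [-0.    -0.    -1.   ]]
c1 [-2.020e-02  1.000e-04  1.907e-01]
c2 [-0.0284  0.062   0.1907]
c3 [-0.0539  0.1862  0.1906]
```

Request:
carry_out([
  [0,0,0.45,0,0,0,1],
  [0,0,0.45,0,0,0,1],
  [0,0,0.45,0,0,0,1],
  [0,0,0.35,0,0,0,1],
  [0,0,0.15,0,0,0,1],
  [0,0,0.06,0,0,0,1],
  [0,0,0,0,0,0,1],
])

```text
clock: 4.68
ee_pos: [0.6233, 0.0712, 0.0536]
ee_rot: [-3.128, -0.29, -0.002]
contact_force: [-0.2, -1.1, 0.4]
grip_width: 0.0004
gripper_force: 0.0
```

Request:
carry_out([
  [-0.1,0,0,0,0,0,1],
  [-0.1,0,0,0,0,0,1],
  [-0.1,0,0,0,0,0,1],
  [-0.08,0,0,0,0,0,1],
  [-0.08,0,0,0,0,0,1],
  [-0.08,0,0,0,0,0,1],
  [-0.08,0,0,0,0,0,1],
  [-0.08,0,0,0,0,0,1],
  [-0.08,0,0,0,0,0,1],
])

```text
clock: 5.8
ee_pos: [0.5454, 0.0568, 0.0527]
ee_rot: [-3.128, -0.289, -0.0]
contact_force: [0.6, 0.6, 0.9]
grip_width: 0.0007
gripper_force: 0.1
```

```bash
python3 st.py; python3 - <<'E'
from plant import arm
import cv2
a=arm.read_camera("side")["image"][180:480,180:560]
cv2.imwrite("pics/s1.png",cv2.resize(a,None,fx=1.8,fy=1.8))
E
```

```text
5.8 [0.5454 0.0568 0.0527] plat 0.0148 0.1232 w 0.0007 F [0.64 0.59 0.95] q [-0.32  0.56  0.21  1.95 -0.19  0.65 -1.38]
[[ 0.983  0.183  0.   ]
 [ 0.183 -0.983  0.   ]
 [ 0.    -0.    -1.   ]]
c1 [ 0.0582 -0.0001 -0.0003]
c2 [ 0.0502  0.0618 -0.0003]
c3 [ 0.0253  0.1862 -0.0003]
```

View pics/s1.png

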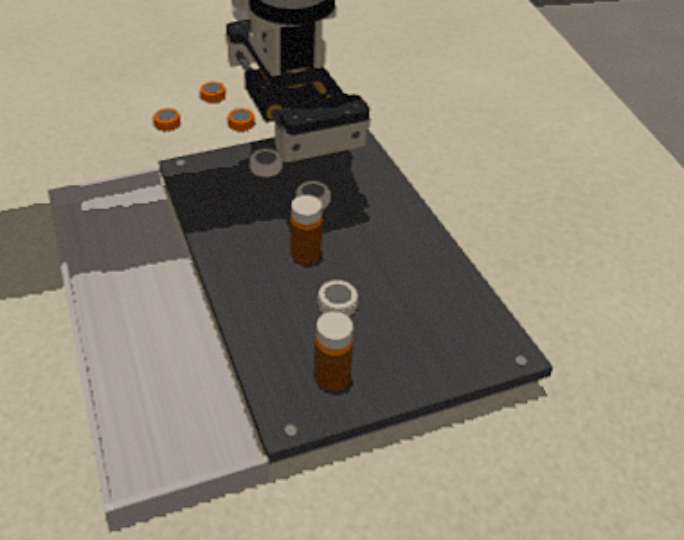

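The first cap, at crop (266,162), is sliding ahead of the fingers. Everything else is unmoved, so I continue.

Request:
carry_out([
  [-0.08,0,0,0,0,0,1],
  [-0.08,0,0,0,0,0,1],
  [-0.08,0,0,0,0,0,1],
  [-0.08,0,0,0,0,0,1],
  [-0.08,0,0,0,0,0,1],
  [-0.08,0,0,0,0,0,1],
  [-0.08,0,0,0,0,0,1],
  [-0.08,0,0,0,0,0,1],
  [-0.08,0,0,0,0,0,1],
  [-0.08,0,0,0,0,0,1],
])

```text
clock: 7.1
ee_pos: [0.4667, 0.0421, 0.0527]
ee_rot: [-3.128, -0.289, 0.0]
contact_force: [-0.8, -0.4, -0.8]
grip_width: 0.0002
gripper_force: 0.0
```

Request:
carry_out([
  [-0.08,0,0,0,0,0,1],
  [-0.08,0,0,0,0,0,1],
  [-0.08,0,0,0,0,0,1],
  [-0.08,0,0,0,0,0,1],
  [-0.08,0,0,0,0,0,1],
  [-0.07,0,0,0,0,0,1],
  [0,0,0,0,0,0,1],
  [0,0,0,0,0,0,1],
])

```text
clock: 8.1
ee_pos: [0.4215, 0.0336, 0.0528]
ee_rot: [-3.128, -0.289, -0.001]
contact_force: [0.4, -0.1, 0.4]
grip_width: 0.0007
gripper_force: 0.0
```

Request:
carry_out([
  [0,0,-0.15,0,0,0,1],
  [0,0,-0.45,0,0,0,1],
  [0,0,-0.45,0,0,0,1],
  [0.5,0,0,0,0,0,1],
  [0.5,0,0,0,0,0,1],
  [0.5,0.3,0,0,0,0,1],
  [0.5,0.32,0,0,0,0,1],
  [0,0,0,0,0,0,1],
])

```text
clock: 9.1
ee_pos: [0.6326, 0.006, 0.1584]
ee_rot: [3.126, 0.284, 0.005]
contact_force: [-0.7, 0.0, -0.3]
grip_width: 0.0008
gripper_force: 0.0
```

```bash
python3 st.py; python3 - <<'E'
from plant import arm
import cv2
a=arm.read_camera("side")["image"][180:480,180:560]
cv2.imwrite("pics/s2.png",cv2.resize(a,None,fx=1.8,fy=1.8))
E
```

```text
9.1 [0.6326 0.006  0.1584] plat 0.0912 0.0572 w 0.0008 F [-0.67  0.03 -0.35] q [-0.26  0.54  0.28  1.69 -0.17  0.94 -1.3 ]
[[ 0.984  0.18   0.003]
 [ 0.18  -0.984 -0.003]
 [ 0.003  0.003 -1.   ]]
c1 [-0.0188 -0.0662  0.1051]
c2 [-0.0265 -0.0043  0.1053]
c3 [-0.051   0.1201  0.1057]
```

View pics/s2.png

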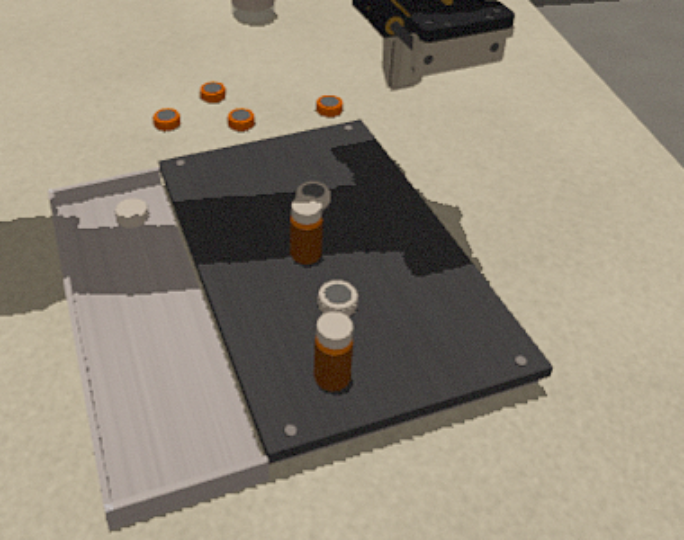

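Cap 1 lies in the tray at crop (131,212) and the vials are unmoved. Next I lower behind cap 2.

Request:
carry_out([
  [0,0,0.4,0,0,0,1],
  [0,0,0.4,0,0,0,1],
  [0,0,0.2,0,0,0,1],
  [0,0,0.05,0,0,0,1],
  [0,0,0,0,0,0,1],
  [0,0,0,0,0,0,1],
])

```text
clock: 9.9
ee_pos: [0.6302, 0.0094, 0.0544]
ee_rot: [-3.128, -0.29, -0.004]
contact_force: [-0.3, -0.7, 0.0]
grip_width: 0.0005
gripper_force: 0.0
```

```bash
python3 st.py
```

```text
9.9 [0.6302 0.0094 0.0544] plat 0.0894 0.061 w 0.0005 F [-0.27 -0.73  0.03] q [-0.24  0.67  0.24  1.74 -0.22  0.75 -1.27]
[[ 0.983  0.184  0.003]
 [ 0.184 -0.983  0.   ]
 [ 0.003  0.    -1.   ]]
c1 [-0.0165 -0.0622  0.0013]
c2 [-0.0244 -0.0003  0.0013]
c3 [-0.0494  0.124   0.0013]
```

Settled in line with cap 2.

Request:
carry_out([
  [-0.1,0,0.01,0,0,0,1],
  [-0.08,0,0,0,0,0,1],
  [-0.08,0,0,0,0,0,1],
  [-0.08,0,0,0,0,0,1],
  [-0.08,0,0,0,0,0,1],
  [-0.08,0,0,0,0,0,1],
  [-0.08,0,0,0,0,0,1],
  [-0.08,0,0,0,0,0,1],
  [-0.08,0,0,0,0,0,1],
  [-0.08,0,0,0,0,0,1],
  [-0.08,0,0,0,0,0,1],
  [-0.08,0,0,0,0,0,1],
])

```text
clock: 11.4
ee_pos: [0.5322, -0.0087, 0.0517]
ee_rot: [-3.128, -0.289, -0.0]
contact_force: [-0.4, -0.2, 0.2]
grip_width: 0.0002
gripper_force: 0.0
```

Request:
carry_out([
  [-0.08,0,0,0,0,0,1],
  [-0.08,0,0,0,0,0,1],
  [-0.08,0,0,0,0,0,1],
  [-0.08,0,0,0,0,0,1],
  [-0.08,0,0,0,0,0,1],
  [-0.08,0,0,0,0,0,1],
  [-0.08,0,0,0,0,0,1],
  [-0.08,0,0,0,0,0,1],
  [-0.08,0,0,0,0,0,1],
  [-0.08,0,0,0,0,0,1],
  [-0.08,0,0,0,0,0,1],
  [-0.08,0,0,0,0,0,1],
])

```text
clock: 12.9
ee_pos: [0.4377, -0.0264, 0.0517]
ee_rot: [-3.128, -0.29, 0.0]
contact_force: [-0.8, -0.3, 0.2]
grip_width: 0.0007
gripper_force: 0.0
```

Request:
carry_out([
  [-0.08,0,0,0,0,0,1],
  [-0.04,0,0,0,0,0,1],
  [0,0,0,0,0,0,1],
  [0,0,-0.15,0,0,0,1],
  [0,0,-0.45,0,0,0,1],
  [0,0,-0.5,0,0,0,1],
  [0.45,0,0,0,0,0,1],
  [0.45,0.3,0,0,0,0,1],
  [0.45,0.4,0,0,0,0,1],
  [0.45,0.4,0,0,0,0,1],
  [0,0.14,0,0,0,0,1],
  [0,0,0,0,0,0,1],
])

```text
clock: 14.4
ee_pos: [0.6251, -0.1189, 0.1617]
ee_rot: [3.128, 0.285, -0.003]
contact_force: [-0.3, 0.1, -0.9]
grip_width: 0.0009
gripper_force: 0.0
```

```bash
python3 st.py; python3 - <<'E'
from plant import arm
import cv2
a=arm.read_camera("side")["image"][180:480,180:560]
cv2.imwrite("pics/s3.png",cv2.resize(a,None,fx=1.8,fy=1.8))
E
```

```text
14.4 [ 0.6251 -0.1189  0.1617] plat 0.0608 -0.0642 w 0.0009 F [-0.33  0.06 -0.95] q [-0.09  0.54  0.33  1.68 -0.21  0.95 -1.08]
[[ 0.983  0.181 -0.002]
 [ 0.181 -0.983 -0.001]
 [-0.002  0.    -1.   ]]
c1 [ 0.0118 -0.1875  0.1086]
c2 [ 0.004  -0.1256  0.1086]
c3 [-0.0207 -0.0012  0.1087]
```

View pics/s3.png

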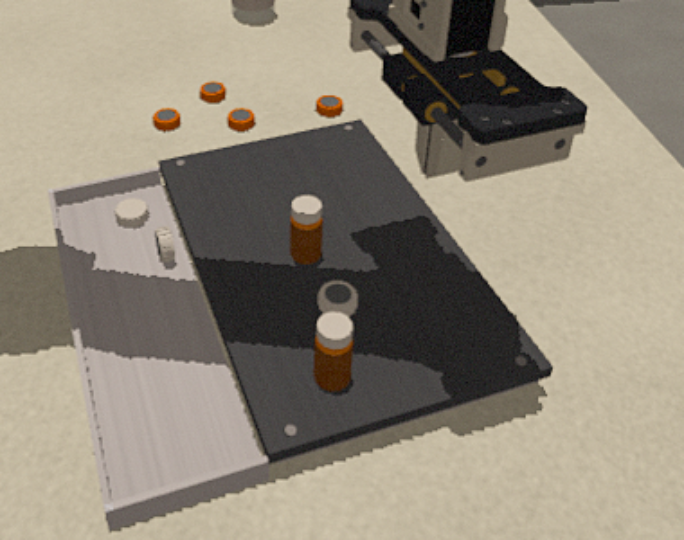

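Cap 2 stands on its rim inside the tray at crop (165,246), which is allowed. The vials are still. Now cap 3.

Request:
carry_out([
  [0,0,0.4,0,0,0,1],
  [0,0,0.4,0,0,0,1],
  [0,0,0.22,0,0,0,1],
  [0,0,0.07,0,0,0,1],
  [0,0,0,0,0,0,1],
  [0,0,0,0,0,0,1],
])

```text
clock: 15.2
ee_pos: [0.6274, -0.1175, 0.0543]
ee_rot: [3.128, 0.289, 0.004]
contact_force: [-0.6, -0.6, 0.4]
grip_width: 0.0005
gripper_force: 0.0
```

```bash
python3 st.py
```

```text
15.2 [ 0.6274 -0.1175  0.0543] plat 0.0633 -0.0633 w 0.0005 F [-0.56 -0.6   0.37] q [-0.06  0.69  0.28  1.72 -0.26  0.77 -1.04]
[[ 0.983  0.183  0.003]
 [ 0.183 -0.983 -0.   ]
 [ 0.002  0.001 -1.   ]]
c1 [ 0.0096 -0.1865  0.0012]
c2 [ 0.0016 -0.1246  0.0012]
c3 [-0.0233 -0.0003  0.0012]
```

Request:
carry_out([
  [-0.1,0,0.01,0,0,0,1],
  [-0.08,0,0,0,0,0,1],
  [-0.08,0,0,0,0,0,1],
  [-0.08,0,0,0,0,0,1],
  [-0.08,0,0,0,0,0,1],
  [-0.08,0,0,0,0,0,1],
  [-0.08,0,0,0,0,0,1],
  [-0.08,0,0,0,0,0,1],
  [-0.08,0,0,0,0,0,1],
  [-0.08,0,0,0,0,0,1],
  [-0.08,0,0,0,0,0,1],
  [-0.08,0,0,0,0,0,1],
])

```text
clock: 16.7
ee_pos: [0.5293, -0.1354, 0.0517]
ee_rot: [-3.128, -0.289, 0.0]
contact_force: [-0.2, 0.8, -0.4]
grip_width: 0.0003
gripper_force: 0.0
```

Request:
carry_out([
  [-0.08,0,0,0,0,0,1],
  [-0.08,0,0,0,0,0,1],
  [-0.08,0,0,0,0,0,1],
  [-0.08,0,0,0,0,0,1],
  [-0.08,0,0,0,0,0,1],
  [-0.08,0,0,0,0,0,1],
  [-0.08,0,0,0,0,0,1],
  [-0.08,0,0,0,0,0,1],
  [-0.08,0,0,0,0,0,1],
  [-0.06,0,0,0,0,0,1],
  [0,0,0,0,0,0,1],
  [0,0,0,0,0,0,1],
])

```text
clock: 18.2
ee_pos: [0.4536, -0.1496, 0.0518]
ee_rot: [3.128, 0.29, 0.001]
contact_force: [0.3, 0.1, 0.3]
grip_width: 0.0007
gripper_force: 0.0
```

Request:
carry_out([
  [0,0,-0.15,0,0,0,1],
  [0,0,-0.45,0,0,0,1],
  [0,0,-0.5,0,0,0,1],
  [0,0,-0.5,0,0,0,1],
  [0.4,0,0,0,0,0,1],
  [0.4,0,0,0,0,0,1],
  [0.4,0,0,0,0,0,1],
  [0.4,0,0,0,0,0,1],
  [0,0,0,0,0,0,1],
  [0,0,0,0,0,0,1],
])

```text
clock: 19.45
ee_pos: [0.6097, -0.1206, 0.212]
ee_rot: [3.128, 0.289, -0.002]
contact_force: [0.4, -0.5, 0.4]
grip_width: 0.0008
gripper_force: 0.0
```

```bash
python3 st.py; python3 - <<'E'
from plant import arm
import cv2
a=arm.read_camera("side")["image"][180:480,180:560]
cv2.imwrite("pics/s4.png",cv2.resize(a,None,fx=1.8,fy=1.8))
E
```

```text
19.45 [ 0.6097 -0.1206  0.212 ] plat 0.0453 -0.063 w 0.0008 F [ 0.37 -0.53  0.41] q [-0.1   0.46  0.34  1.68 -0.18  1.03 -1.09]
[[ 0.983  0.183 -0.001]
 [ 0.183 -0.983 -0.   ]
 [-0.001  0.    -1.   ]]
c1 [ 0.0277 -0.1863  0.1589]
c2 [ 0.0197 -0.1244  0.1589]
c3 [-5.20e-03 -1.00e-04  1.59e-01]
```

View pics/s4.png

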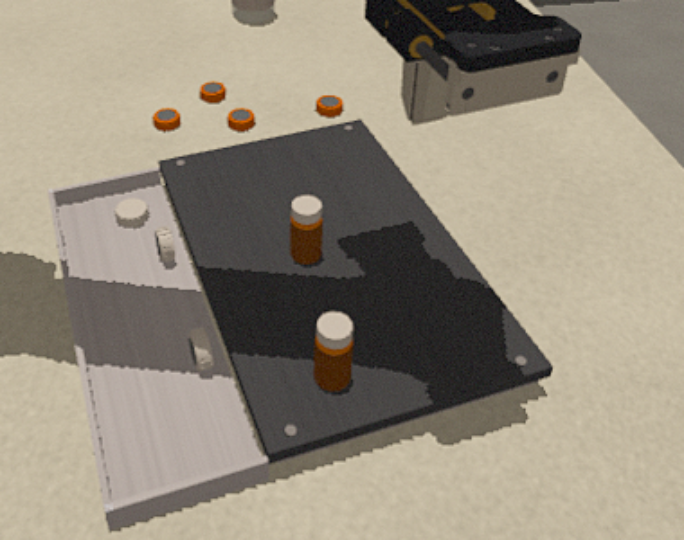

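All three caps are in the tray: one flat at crop (131,212), and two on their rims at (165,246) and (201,352), leaning by the platform face. The underside centre of a rim-standing cap can be at most about 19 mm above the floor, within the limit. The vials are unmoved and the arm is clear.

```bash
python3 -c "
from plant import arm
print(arm.close_job())"
```

```text
the job is handed in; nothing more can be done
None
```

I swept all three caps into the catch tray (one flat, two on their rims) and handed the job in at about 19.5 s; the vials looked unmoved in the last picture, the arm stayed clear of the bottle, and the hand-in returned no verdict.

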